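# Count to the third pigeonhole and push the carton home

## Robot

A 6-joint arm with a two-finger parallel gripper is mounted at the origin on the work surface. World frame = base frame: x ahead of the robot, y to its left, z up, the work surface at z = 0. Lengths are in m, angles in degrees, forces in N, time in s.
With the tool pointing down it reaches from about 0.3 to 0.825 m from the base axis. Payload 5.4 kg.
Tool frame: the origin (TCP) lies midway between the tips of the shut fingers; the grasp point (between the pads) lies 19 mm behind it (r.tcp_to_grasp is the distance from the TCP to the grasp point, in m); z points along the fingers, y is the line along which they close (so a half turn about z gives the same grasp; the last joint's range is limited). The gripper opens to 92 mm and grips with 3 to 60 N. Pads are 20 mm wide; open, the fingers measure 128 mm over their backs; the gripper's body (75 mm by 189 mm) begins 69 mm behind the grasp point.
Start: joints at [-78.558, 9.076, 91.501, -0, 79.423, -12.038], TCP at [0.229, -0.527, 0.215] pointing down, gripper open.
Joint ranges: [-166.64, 166.64], [-54.1, 131.32], [10.49, 154.53], [-73.88, 253.88], [9.74, 151.15], [-171.62, 171.62]. Speed limits (degrees/s): [147.25, 147.25, 180, 180, 180, 180].

## Interface

Orientations are given as [roll, pitch, yaw] about the fixed x, y, z axes, in that order (R = Rz(yaw) Ry(pitch) Rx(roll)).
In Python, from plant import r gives the robot as it stands.
- The arm moves only by the tool move_arm, never from a script. Its argument "plan" is a list that holds one entry, the list of rows, each a list of 7 numbers: the shift along the world's x, y, z in cm, then the turn, a rotation vector about the world's x, y, z in units of 5 degrees (1.0 is 5 degrees), then the closure in counts, from 0 (fully open) to 255 (shut). A call has 1 to 12 rows; each row is the pose to reach, as a shift and turn from the pose commanded when the call began; what a row does not reach only later rows make up. A row lasts 1/12 s, in which the tool goes at most 41.7 mm and 7.16 degrees, less where a joint would pass 70% of its speed; a pose out of reach is approached as far as the arm can. A call with a gripper value outside its range is refused whole. The fingers move at their own pace and stop on an object; "squeeze" is the grip in N (left out, the last holds). Time passes only in rows, so rows that repeat a pose let the fingers close. It gives the time, the measured TCP pose, the force, the opening and the grip force at its end, in the units of the state.
- r.sense(): the state, without advancing time (a new reading comes with each control period).
- r.camera(name): name is "scene" or "top"; returns a dict with "frame" (480x640x3 uint8, red, green, blue), "vertical_fov" (degrees; the focal length in pixels is half the picture's height over the tangent of half this angle, whatever the lens; pixels are square), "cx", "cy" (the principal point, pixels), "eye" and "rotation" of the camera in the world. Camera axes: x right, y up, looking along -z (the intrinsics and any distortion apply to the point x, -y, -z); pixel columns grow to the right and rows downward; lengths in m; the calibration is good to about 2 mm. A picture is of the moment at which its call begins. There is no depth.
- r.sign_off(): hands the job in; it is judged then, once.
The state is a dict: "time": time; "q": joint angles; "qd": joint speeds; "tau": joint torques, N m; "position": TCP position; "ee_rot": TCP orientation; "wrist_force": force on the tool from outside, world axes, zero at the start; "ft_torque": the same for the moment, N m; "grip_width": finger opening in m; "grasp_force": force on a finger pad.
Only numpy, scipy, OpenCV 4.12 (cv2) and the standard library are available. Lean on these libraries where they do the work, as an engineer would, in place of code of your own. Each camera call takes 0.05 s, during which the arm holds its last target. There are 200 camera calls.

## Task

Starting at the end where the tall steel post stands, run a closed fingertip along the top of the rack's aluminium rail over the first and second gaps to the third, counting filled and empty gaps alike, and do not touch the rail over any gap beyond the third. Then push the carton lying in front of the rack lengthways along the bench into that third gap until it is fully home against the back wall, and draw the hand clear. Only push it: do not lift or tip the carton, and leave the other things where they are.

Things in the scene. Friction and masses are not known exactly. Their poses are not given: they have to be found in the camera images.
- rack: Grey-painted divider rack fixed to the bench (all sizes here in mm), 90 deep (x), 354 wide (y), 60 tall. Origin: centre of its underside, on the bench; x points away from the robot into the gaps, y left along the row. Seven dividers 6 thick, 48 tall, 58 apart, make six gaps 52 wide, without floor, open at top and front. Divider noses are rounded, at x = -45.
- back_mid (a point): Middle of the front face of the rack's fixed back wall, 30 mm above the bench, at rack x = 35 mm, y = 0. The wall stops what is pushed in, so every gap is 80 mm deep. Axes as the rack's.
- rail_mid (a point): Middle of the top face of the aluminium rail, at rack x = -34 mm, y = 0, 56 mm above the bench. The rail is one smooth fixed bar along the whole row, 354 mm long, 16 mm wide (x), 8 mm thick, on top of the dividers near the front; its underside is 48 mm above the bench. Axes as the rack's.
- post: Tall steel end post with a ball on top, 90 mm high, about 24 mm across, fixed to the bench beside one end of the rack, 197 mm from the rack's centre along the row, at x = -30 mm of the rack. It may stand at the left or at the right end: gaps are counted from it. Origin: centre of its underside.
- block: Low black rubber block, 34 x 30 x 26 mm tall, fixed at the rack's other end, likewise 197 mm from the centre. Origin: centre of its underside.
- carton: Closed carton on the bench between rack and robot: 90 mm long (x), 40 wide (y), 34 tall, 0.1 to 0.2 kg, slides freely. Origin: centre of its underside. Its length points roughly into the rack, skewed up to 20 degrees; up to 110 mm left or right of the rack's centre. Goes in lengthways under the rail; home, its origin is at rack x = -10 mm and its near end is 10 mm proud of the divider noses.
- stock_b: Bystander carton 75 x 36 x 30 mm tall, loose, lying in the second gap from the left. Origin: centre of its underside.
- stock_f: Bystander carton 70 x 38 x 38 mm tall, loose, lying in the rightmost gap. Origin: centre of its underside.
- jar: Bystander glass jar with a steel lid, 48 mm across, 65 tall, loose, in front of the rack's left end. Origin: centre of its underside.
- can: Bystander can, 44 mm across, 60 tall, loose, in front of the rack's right end. Origin: centre of its underside.
- driver: Bystander screwdriver lying on the bench at the left, loose. Origin: on the bench side of its middle.
- tape: Bystander roll of clear tape, a ring 90 mm across and 24 tall lying flat at the right, loose. Origin: centre of its underside.
- rail_a: The 30 mm long middle stretch of the rail over the first (leftmost) gap counted from the robot's left. Origin: middle of its top face, 56 mm above the bench, straight above the middle line of that gap; axes as the rack's.
- rail_b: The 30 mm long middle stretch of the rail over the second gap counted from the robot's left. Origin: middle of its top face, 56 mm above the bench, straight above the middle line of that gap; axes as the rack's.
- rail_c: The 30 mm long middle stretch of the rail over the third gap counted from the robot's left. Origin: middle of its top face, 56 mm above the bench, straight above the middle line of that gap; axes as the rack's.
- rail_d: The 30 mm long middle stretch of the rail over the fourth gap counted from the robot's left. Origin: middle of its top face, 56 mm above the bench, straight above the middle line of that gap; axes as the rack's.
- rail_e: The 30 mm long middle stretch of the rail over the fifth gap counted from the robot's left. Origin: middle of its top face, 56 mm above the bench, straight above the middle line of that gap; axes as the rack's.
- rail_f: The 30 mm long middle stretch of the rail over the sixth (rightmost) gap counted from the robot's left. Origin: middle of its top face, 56 mm above the bench, straight above the middle line of that gap; axes as the rack's.
There are look-alikes about, which are no part of the job. Leave any blue, green or turquoise look-alike of the post alone.

How it is judged (in metres and radians):
On the way, in this order (a step that is already met when the one before it is completed fails the run):
1. a fingertip touches the rail over the first gap from the post (((y of post in the frame of rack above 0 m and contact force between the fingers and rail_a above 0.2 N) or (y of post in the frame of rack below 0 m and contact force between the fingers and rail_f above 0.2 N))).
2. then over the second gap (((y of post in the frame of rack above 0 m and contact force between the fingers and rail_b above 0.2 N) or (y of post in the frame of rack below 0 m and contact force between the fingers and rail_e above 0.2 N))).
3. then over the third gap (((y of post in the frame of rack above 0 m and contact force between the fingers and rail_c above 0.2 N) or (y of post in the frame of rack below 0 m and contact force between the fingers and rail_d above 0.2 N))).
4. then the carton is home in the third gap (((y of post in the frame of rack above 0 m and (x of carton in the frame of rack between -0.017 and 0 m and y of carton in the frame of rack between 0.017 and 0.041 m and angle between the x axis of carton and the x axis of rack, either way round below 0.2 rad)) or (y of post in the frame of rack below 0 m and (x of carton in the frame of rack between -0.017 and 0 m and y of carton in the frame of rack between -0.041 and -0.017 m and angle between the x axis of carton and the x axis of rack, either way round below 0.2 rad)))), for 0.2 s.
At the end, for the whole second after the job is handed in: The carton lies flat on the bench (within 6 mm, 0.1 rad) and still in the third gap from the post, lengthways (within 0.2 rad), within 7 mm of the back wall (((y of post in the frame of rack above 0 m and (x of carton in the frame of rack between -0.017 and 0 m and y of carton in the frame of rack between 0.017 and 0.041 m and angle between the x axis of carton and the x axis of rack, either way round below 0.2 rad)) or (y of post in the frame of rack below 0 m and (x of carton in the frame of rack between -0.017 and 0 m and y of carton in the frame of rack between -0.041 and -0.017 m and angle between the x axis of carton and the x axis of rack, either way round below 0.2 rad))) and angle between carton's own z axis and vertical below 0.1 rad and height (world z) of carton below 0.006 m and linear speed of carton below 0.02 m/s); the robot touches nothing.
It fails at once if the rail is touched over a gap beyond the third from the post ((y of post in the frame of rack above 0 m and (contact force between the fingers and rail_d above 0.2 N or contact force between the fingers and rail_e above 0.2 N or contact force between the fingers and rail_f above 0.2 N)) or (y of post in the frame of rack below 0 m and (contact force between the fingers and rail_a above 0.2 N or contact force between the fingers and rail_b above 0.2 N or contact force between the fingers and rail_c above 0.2 N))).
It fails at once if the carton is lifted (height (world z) of carton above 0.015 m).
It fails at once if the carton is tipped (angle between carton's own z axis and vertical above 0.3 rad).
It fails at once if one of the other loose things is moved by more than 20 mm (distance of any of stock_b, stock_f, jar, can, driver, tape from where it was at the start of the episode above 0.02 m).
It also fails if it takes over 69 s, if anything falls off the work surface, if the arm or the gripper's body presses on something with over 40 N, if the wrist force passes 120 N, or if a joint passes its speed limit or range.

## Working session

There is one attempt and no reset: what is moved stays moved. The work goes in short steps, Python scripts to look and compute and a tool call to move; the robot and the scene stay as the last step left them, time stands still between calls to the robot, and variables do not carry over. Pictures are saved under pics/ and viewed, at most 10 in all, crops included, and the job is handed in when it is done.

Besides the shell and the picture viewer there is one more tool, called after "Emit:" as name(argument=value, ...) on one line, values as JSON. move_arm: Moves the arm, as the interface text tells. Its arguments: {"type":"object","properties":{"plan":{"type":"array","items":{"type":"array","items":{"type":"array","items":{"type":"number"}}}},"squeeze":{"type":"number"}},"required":["plan"]}

```bash
mkdir -p pics
cat > h.py <<'E'
import numpy as np, cv2, pickle
from plant import r
def snap(n,tag):
    c=r.camera(n); cv2.imwrite(f'pics/{tag}.png',cv2.cvtColor(c['frame'],cv2.COLOR_RGB2BGR)); pickle.dump(c,open(f'pics/{tag}.pkl','wb')); return c
def load(tag): return pickle.load(open(f'pics/{tag}.pkl','rb'))
def ray(c,u,v):
    f=240/np.tan(np.radians(c['vertical_fov'])/2)
    d=np.array([(u-c['cx'])/f,-(v-c['cy'])/f,-1.])
    return np.array(c['eye']),np.array(c['rotation'])@d
def onz(c,u,v,z):
    e,d=ray(c,u,v); return e+d*(z-e[2])/d[2]
def proj(c,p):
    f=240/np.tan(np.radians(c['vertical_fov'])/2)
    q=np.array(c['rotation']).T@(np.array(p)-c['eye']); return c['cx']+f*q[0]/-q[2], c['cy']+f*q[1]/q[2]
def tri(c1,p1,c2,p2):
    e1,d1=ray(c1,*p1);e2,d2=ray(c2,*p2)
    t=np.linalg.lstsq(np.c_[d1,-d2],e2-e1,rcond=None)[0]
    a,b=e1+t[0]*d1,e2+t[1]*d2; return (a+b)/2,np.linalg.norm(a-b)
E
python3 - <<'E'
from h import *
for n in('scene','top'):
    c=snap(n,n+'0'); print({k:v for k,v in c.items() if k!='frame'})
print(r.sense())
E
```

```text
{'vertical_fov': 42.513986109971185, 'cx': 320.47542595197393, 'cy': 234.39072569095197, 'eye': array([ 1.03980535, -0.75345207,  0.96101379]), 'rotation': array([44.30943135,  0.92389626, 33.39981832])}
{'vertical_fov': 52.720552627588695, 'cx': 322.9329710553604, 'cy': 234.54997271594328, 'eye': array([ 0.43975134, -0.00911497,  1.14726519]), 'rotation': array([  6.31642286,  -0.81629722, -90.49102925])}
{'time': 0.1, 'q': array([-7.85595260e+01,  9.10695572e+00,  9.15624849e+01, -1.37059374e-05,
        7.94227611e+01, -1.20359178e+01]), 'qd': array([-0.05507402, -0.06574656, -0.27429008,  0.03084601,  0.02525944,
       -0.02856609]), 'tau': array([-1.44080026e-03, -3.86503494e+01, -3.22961926e+01,  7.02191005e-02,
        3.40008200e-02, -4.76403932e-05]), 'position': array([ 0.22895161, -0.52686084,  0.21375942]), 'ee_rot': array([-1.79909822e+02, -1.92131730e-02,  2.34763792e+01]), 'wrist_force': array([0.0999084 , 0.05697077, 0.14530774]), 'ft_torque': array([-0.03133098, -0.07068533, -0.05237078]), 'grasp_force': 0.0, 'grip_width': 0.09185785902618096}
```

View pics/scene0.png

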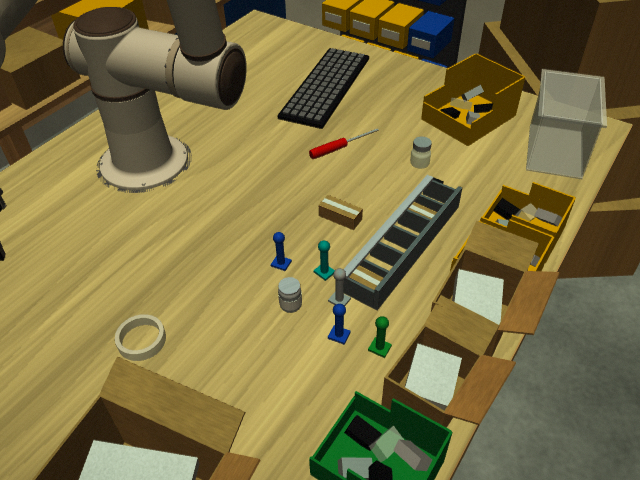

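View pics/top0.png

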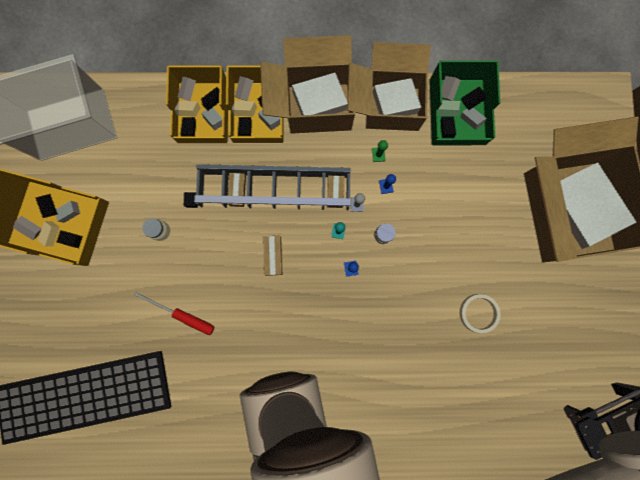

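The grey steel post stands at the rack's right end (top ~(358,202), scene ~(340,285)); the black block is at the left end (190,200). Look-alikes: blue (388,184) and (351,268), green (380,150), turquoise (339,229). The carton is at ~(273,255) in the top view and (341,211) in scene. The third gap from the post is the fourth from the left.

```bash
python3 - <<'E'
s=open('h.py').read()
s=s.replace("def load","from scipy.spatial.transform import Rotation as Ro\ndef load").replace("return pickle.load(open(f'pics/{tag}.pkl','rb'))","c=pickle.load(open(f'pics/{tag}.pkl','rb')); return fix(c)").replace("def ray","def fix(c):\n    if np.ndim(c['rotation'])==1: c['rotation']=Ro.from_euler('xyz',c['rotation'],degrees=True).as_matrix()\n    return c\ndef ray",1).replace("'wb')); return c","'wb')); return fix(c)")
open('h.py','w').write(s)
E
python3 - <<'E'
from h import *
t=cv2.imread('pics/top0.png'); s=cv2.imread('pics/scene0.png')
cv2.imwrite('pics/tc.png',cv2.resize(t[155:285,175:375],None,fx=4,fy=4,interpolation=cv2.INTER_CUBIC))
cv2.imwrite('pics/sc.png',cv2.resize(s[170:320,310:470],None,fx=4,fy=4,interpolation=cv2.INTER_CUBIC))
c=load('top0');print(proj(c,r.sense()['position']),onz(c,273,255,.034),onz(c,273,200,.056))
E
```

```text
(np.float64(591.6243982889707), np.float64(398.36629949420325)) [0.51635992 0.08916527 0.034     ] [0.64053193 0.0875696  0.056     ]
```

View pics/tc.png

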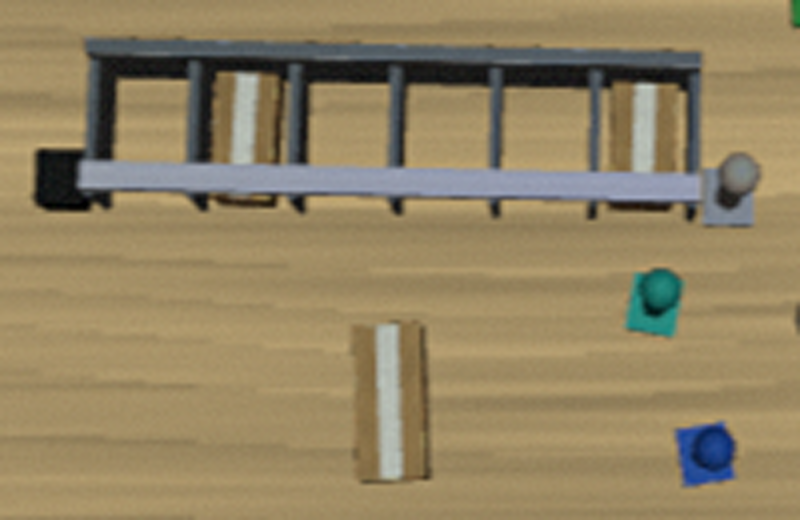

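View pics/sc.png

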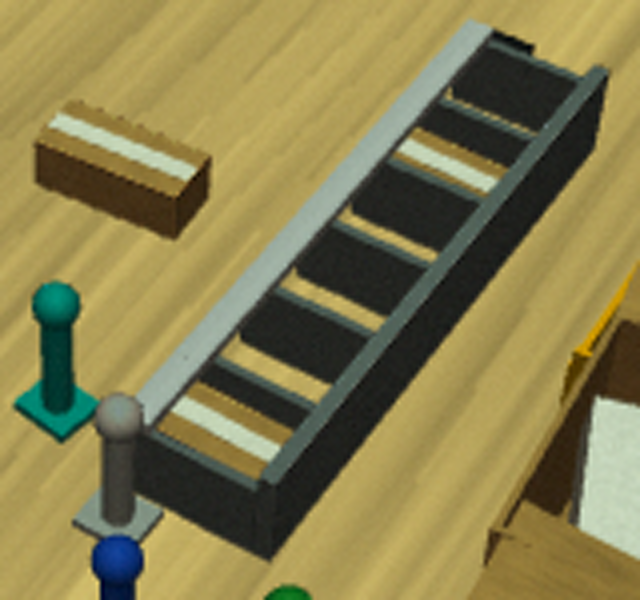

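Run:
```python
from h import *
t=load('top0'); s=load('scene0')
T=lambda x,y:(175+(x-1.5)/4,155+(y-1.5)/4); S=lambda x,y:(310+(x-1.5)/4,170+(y-1.5)/4)
np.set_printoptions(precision=4,suppress=True)
P={'railL':((79,175),(482,28)),'railR':((701,186),(146,415)),
'c1 farL':((352,325),(211,157)),'x':((415,322),(178,195)),'nearR':((425,478),(35,142)),'nearL':((362,481),(72,100))}
P={'railL':((79,175),(482,28)),'railR':((701,186),(146,415)),
'farL':((352,325),(211,157)),'farR':((415,322),(178,195)),'nearR':((425,478),(35,142)),'nearL':((362,481),(72,100)),'ball':((740,170),(119,415))}
for k,(a,b) in P.items(): 
    z={'r':.056,'b':.08}.get(k[0],.034)
    print(k,*tri(t,T(*a),s,S(*b)),onz(t,*T(*a),z),onz(s,*S(*b),z))
```

```text
railL [0.6464 0.268  0.0491] 0.0005643086352563871 [0.6453 0.2664 0.056 ] [0.6492 0.26   0.056 ]
railR [ 0.6389 -0.0865  0.0558] 0.004932914848837115 [ 0.6369 -0.088   0.056 ] [ 0.6408 -0.085   0.056 ]
farL [0.561  0.1135 0.0286] 0.0008888251013796175 [0.5607 0.1132 0.034 ] [0.5635 0.1081 0.034 ]
farR [0.5622 0.0768 0.0302] 0.0011863265634684372 [0.5622 0.0769 0.034 ] [0.5637 0.073  0.034 ]
nearR [0.4725 0.0714 0.0287] 0.00017580085326024844 [0.4724 0.071  0.034 ] [0.4756 0.0666 0.034 ]
nearL [0.4719 0.1079 0.0316] 0.0021129685714014546 [0.471 0.107 0.034] [0.4741 0.1065 0.034 ]
ball [ 0.641  -0.1087  0.0795] 0.0013994166202067 [ 0.6415 -0.1082  0.08  ] [ 0.6408 -0.1096  0.08  ]
```

Measured: the rail mid is about (0.643, 0.0885), with rack yaw about −1.4° and height about 0.055 (fits 56 mm). Rail length is 0.354, which matches. The carton is at (0.517, 0.091) with yaw about +4°. The ball at (0.641, −0.109) matches the post. Now I go above rail_f (0.640, −0.0565) with fingers shut.

Emit:
move_arm(plan=[[[41, 47, 0, 0, 0, 13.3, 255], [41, 47, 0, 0, 0, 13.3, 255], [41, 47, 0, 0, 0, 13.3, 255], [41, 47, 0, 0, 0, 13.3, 255], [41, 47, 0, 0, 0, 13.3, 255], [41, 47, 0, 0, 0, 13.3, 255], [41, 47, 0, 0, 0, 13.3, 255], [41, 47, 0, 0, 0, 13.3, 255], [41, 47, 0, 0, 0, 13.3, 255], [41, 47, 0, 0, 0, 13.3, 255], [41, 47, 0, 0, 0, 13.3, 255], [41, 47, 0, 0, 0, 13.3, 255]]], squeeze=20)

```text
time: 1.1
position: [0.5586, -0.1486, 0.2142]
ee_rot: [-180.0, -0.0, 90.0]
wrist_force: [0.6, -1.0, 0.2]
grip_width: 0.0137
grasp_force: 0.0
```

Emit:
move_arm(plan=[[[7.5, 8.5, 0, 0, 0, 0, 255], [7.5, 8.5, 0, 0, 0, 0, 255], [7.5, 8.5, 0, 0, 0, 0, 255], [7.5, 8.5, -3, 0, 0, 0, 255], [7.5, 8.5, -6, 0, 0, 0, 255], [7.5, 8.5, -9, 0, 0, 0, 255], [7.5, 8.5, -11, 0, 0, 0, 255], [7.5, 8.5, -12, 0, 0, 0, 255], [7.5, 8.5, -12, 0, 0, 0, 255], [7.5, 8.5, -12, 0, 0, 0, 255]]])

```text
time: 1.93
position: [0.6329, -0.0657, 0.0949]
ee_rot: [-180.0, -0.0, 90.0]
wrist_force: [-0.5, -0.4, 0.7]
grip_width: 0.0006
grasp_force: 0.0
```

Close look to check finger position over the rail before touching.

Run:
```python
from h import *
np.set_printoptions(precision=4,suppress=True)
t=snap('top','top1');s=snap('scene','scene1');p=r.sense()['position'];print(p,proj(t,p),proj(s,p))
for y in(-.145,-.087,-.029): 
    q=np.array([.643,.0885,.056])+y*np.array([.0237,.9997,0]);print(q,proj(t,q),proj(s,q))
a=cv2.resize(t['frame'][150:250,260:380],None,fx=4,fy=4)[:,:,::-1]; b=cv2.resize(s['frame'][220:320,290:370],None,fx=4,fy=4)[:,:,::-1]
cv2.imwrite('pics/c1.png',np.hstack([a[:400],b[:400]]))
```

```text
[ 0.6341 -0.0661  0.0968] (np.float64(341.2442878773669), np.float64(199.10702991906777)) (np.float64(348.6469449257209), np.float64(251.58131568186042))
[ 0.6396 -0.0565  0.056 ] (np.float64(336.0889818819366), np.float64(200.04769350631415)) (np.float64(353.24316572189264), np.float64(263.7717535653112))
[0.6409 0.0015 0.056 ] (np.float64(310.71624103726236), np.float64(199.60348957166076)) (np.float64(368.8198497920521), np.float64(245.84568881697584))
[0.6423 0.0595 0.056 ] (np.float64(285.31024583538664), np.float64(199.1587034485712)) (np.float64(383.5913853163325), np.float64(228.84621055524104))
```

View pics/c1.png

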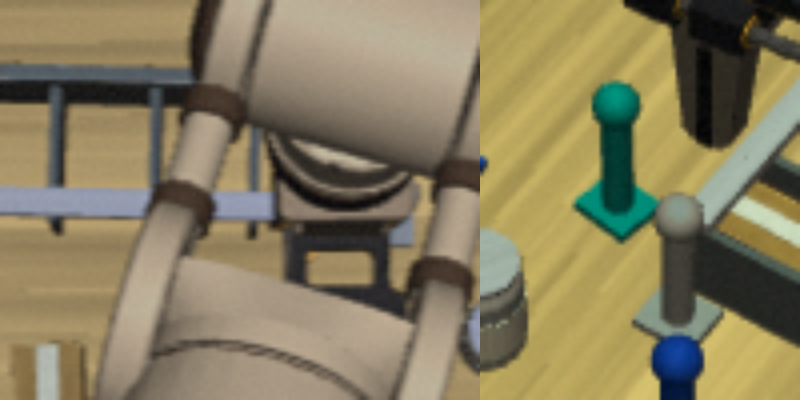

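The picture shows the shut tip (scene ~(348,256)) beside and above the right part of the rail, where the projection puts it. Descending onto rail_f.

Emit:
move_arm(plan=[[[0.6, 1, -1.5, 0, 0, 0, 255], [0.6, 1, -3, 0, 0, 0, 255], [0.6, 1, -3.3, 0, 0, 0, 255], [0.6, 1, -3.5, 0, 0, 0, 255], [0.6, 1, -3.7, 0, 0, 0, 255], [0.6, 1, -3.8, 0, 0, 0, 255], [0.6, 1, -3.8, 0, 0, 0, 255]]])

```text
time: 2.62
position: [0.6393, -0.056, 0.0575]
ee_rot: [179.9, 0.0, 90.0]
wrist_force: [-0.5, 0.3, -0.7]
grip_width: 0.0005
grasp_force: 0.0
```

Emit:
move_arm(plan=[[[0, 0, -0.1, 0, 0, 0, 255], [0, 0, -0.2, 0, 0, 0, 255], [0, 0, -0.3, 0, 0, 0, 255], [0, 0, -0.3, 0, 0, 0, 255]]])

```text
time: 2.95
position: [0.6394, -0.0559, 0.0564]
ee_rot: [179.9, 0.0, 90.0]
wrist_force: [-6.4, 1.0, 11.9]
grip_width: 0.0001
grasp_force: 6.0
```

Contact with 12 N at z≈0.056, at rail_f. Sliding to the second gap.

Emit:
move_arm(plan=[[[0, 0.5, 0, 0, 0, 0, 255], [0, 1, 0, 0, 0, 0, 255], [0, 1.5, 0, 0, 0, 0, 255], [0, 2, 0, 0, 0, 0, 255], [0.1, 2.6, 0, 0, 0, 0, 255], [0.1, 3.2, 0, 0, 0, 0, 255], [0.1, 3.8, 0, 0, 0, 0, 255], [0.1, 4.4, 0, 0, 0, 0, 255], [0.1, 5, 0, 0, 0, 0, 255], [0.1, 5.5, 0, 0, 0, 0, 255], [0.1, 5.8, 0, 0, 0, 0, 255], [0.1, 5.8, 0, 0, 0, 0, 255]]])

```text
time: 3.95
position: [0.6421, 0.001, 0.0564]
ee_rot: [179.7, 0.2, 90.0]
wrist_force: [0.3, -3.4, 5.4]
grip_width: 0.0003
grasp_force: 3.4
```

Emit:
move_arm(plan=[[[0, 0.5, -0.05, 0, 0, 0, 255], [0, 1, -0.05, 0, 0, 0, 255], [0, 1.5, -0.05, 0, 0, 0, 255], [0, 2, -0.05, 0, 0, 0, 255], [0, 2.6, -0.05, 0, 0, 0, 255], [0, 3.2, -0.05, 0, 0, 0, 255], [0, 3.8, -0.05, 0, 0, 0, 255], [0.1, 4.4, -0.05, 0, 0, 0, 255], [0.1, 5, -0.05, 0, 0, 0, 255], [0.1, 5.4, -0.05, 0, 0, 0, 255], [0.1, 5.7, -0.05, 0, 0, 0, 255], [0.1, 5.7, -0.05, 0, 0, 0, 255]]])

```text
time: 4.95
position: [0.6437, 0.0576, 0.0564]
ee_rot: [179.6, 0.2, 90.0]
wrist_force: [0.3, -5.0, 8.5]
grip_width: 0.0007
grasp_force: 4.2
```

Touched all three in order; now lift and go to the carton's left side.

Emit:
move_arm(plan=[[[0, 0, 3, 0, 0, 0, 255], [0, 0, 5, 0, 0, 0, 255], [-3, 2, 5, 0, 0, 0.8, 255], [-6, 4, 5, 0, 0, 0.8, 255], [-9, 6, 5, 0, 0, 0.8, 255], [-12, 8, 5, 0, 0, 0.8, 255], [-12.8, 8.2, 5, 0, 0, 0.8, 255], [-12.8, 8.2, 5, 0, 0, 0.8, 255], [-12.8, 8.2, 2, 0, 0, 0.8, 255], [-12.8, 8.2, -1, 0, 0, 0.8, 255], [-12.8, 8.2, -3.5, 0, 0, 0.8, 255], [-12.8, 8.2, -3.5, 0, 0, 0.8, 255]]])

```text
time: 5.95
position: [0.51, 0.1402, 0.0135]
ee_rot: [-179.5, 0.0, 93.9]
wrist_force: [-1.6, 0.1, -0.5]
grip_width: 0.0001
grasp_force: 0.0
```

Emit:
move_arm(plan=[[[0.6, -0.8, 0, 0, 0, 0, 255], [0.6, -1.4, 0, 0, 0, 0, 255], [0.6, -1.7, 0, 0, 0, 0, 255], [0.6, -2, 0, 0, 0, 0, 255], [0.6, -2.3, 0, 0, 0, -0.1, 255], [0.6, -2.6, 0, 0, 0, -0.3, 255], [0.6, -2.9, 0, 0, 0, -0.5, 255], [0.6, -3.2, 0, 0, 0, -0.7, 255], [0.6, -3.5, 0, 0, 0, -0.9, 255], [0.6, -3.8, 0, 0, 0, -1, 255], [0.6, -4.1, 0, 0, 0, -1, 255], [0.6, -4.1, 0, 0, 0, -1, 255]]])

```text
time: 6.95
position: [0.5186, 0.0998, 0.018]
ee_rot: [-180.0, 0.0, 89.0]
wrist_force: [0.6, 0.4, 1.2]
grip_width: 0.0
grasp_force: 0.3
```

Run:
```python
from h import *
t=snap('top','top2');s=snap('scene','scene2');p=r.sense()['position'];print(p)
b=cv2.resize(s['frame'][160:280,300:400],None,fx=4,fy=4,interpolation=cv2.INTER_CUBIC)[:,:,::-1]; a=cv2.resize(t['frame'][180:300,230:330],None,fx=4,fy=4,interpolation=cv2.INTER_CUBIC)[:,:,::-1]
cv2.imwrite('pics/c2.png',np.hstack([a,b]))
```

```text
[0.51821205 0.09984414 0.01764378]
```

View pics/c2.png

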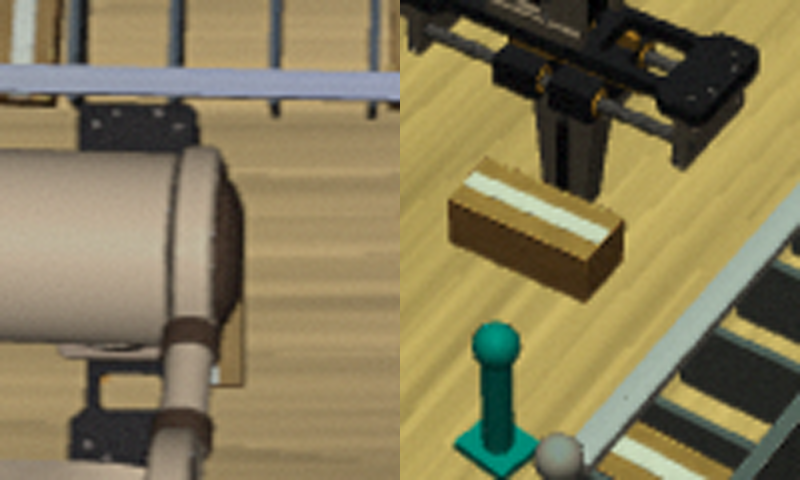

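Run:
```python
from h import *
np.set_printoptions(precision=4,suppress=True)
t=load('top2');s=load('scene2')
for x,y in((448,200),(482,157),(625,222),(588,260)): print(onz(s,300+(x-401.5)/4,160+(y-1.5)/4,.034))
print(onz(t,230+241.5/4,180+384.5/4,.034))
```

```text
[0.4711 0.0467 0.034 ]
[0.4677 0.0857 0.034 ]
[0.5617 0.0837 0.034 ]
[0.5601 0.0481 0.034 ]
[0.4676 0.0493 0.034 ]
```

Fingertip is flush on the carton's left side (scene crop ~(570,190)). The carton centre is at y≈0.070 with yaw about −1°, so 7 mm more.

Emit:
move_arm(plan=[[[0, -0.2, 0, 0, 0, 0, 255], [0, -0.4, 0, 0, 0, -0.1, 255], [0, -0.6, 0, 0, 0, -0.1, 255], [0, -0.7, 0, 0, 0, -0.1, 255], [0, -0.7, 0, 0, 0, -0.1, 255], [0, 0.5, 0, 0, 0, -0.1, 255], [0, 2.5, 0, 0, 0, -0.1, 255], [0, 3, 3, 0, 0, -0.1, 255], [0, 3, 6, 0, 0, -0.1, 255], [-3, 3, 7, 0, 0, -1.5, 255], [-6, 1, 7, 0, 0, -2.9, 255], [-8, 0, 7, 0, 0, -4.3, 255]]])

```text
time: 8.05
position: [0.4374, 0.1006, 0.0888]
ee_rot: [179.9, 0.0, 67.2]
wrist_force: [0.3, -0.8, 1.5]
grip_width: 0.0007
grasp_force: 0.0
```

Emit:
move_arm(plan=[[[-0.8, -1, 0, 0, 0, -1.4, 255], [-0.8, -2, 0, 0, 0, -2.8, 255], [-0.8, -3, 0, 0, 0, -4.2, 255], [-0.8, -3.6, 0, 0, 0, -5.6, 255], [-0.8, -3.6, 0, 0, 0, -7, 255], [-0.8, -3.6, 0, 0, 0, -8.4, 255], [-0.8, -3.6, 0, 0, 0, -9.8, 255], [-0.8, -3.6, 0, 0, 0, -11.2, 255], [-0.8, -3.6, 0, 0, 0, -12.6, 255], [-0.8, -3.6, 0, 0, 0, -13.7, 255], [-0.8, -3.6, 0, 0, 0, -13.7, 255], [-0.8, -3.6, 0, 0, 0, -13.7, 255]]])

```text
time: 9.05
position: [0.4308, 0.0648, 0.0882]
ee_rot: [180.0, -0.0, -0.8]
wrist_force: [-0.5, -0.5, -0.3]
grip_width: 0.0005
grasp_force: 0.0
```

Run:
```python
from h import *
t=snap('top','top3');s=snap('scene','scene3');p=r.sense();print(p['position'],p['ee_rot'])
b=cv2.resize(s['frame'][160:280,300:400],None,fx=4,fy=4,interpolation=cv2.INTER_CUBIC)[:,:,::-1]; a=cv2.resize(t['frame'][180:300,230:330],None,fx=4,fy=4,interpolation=cv2.INTER_CUBIC)[:,:,::-1]
cv2.imwrite('pics/c3.png',np.hstack([a,b]))
```

```text
[0.43076187 0.06467084 0.08815542] [ 1.79996776e+02 -2.55480714e-03 -8.70800892e-01]
```

View pics/c3.png

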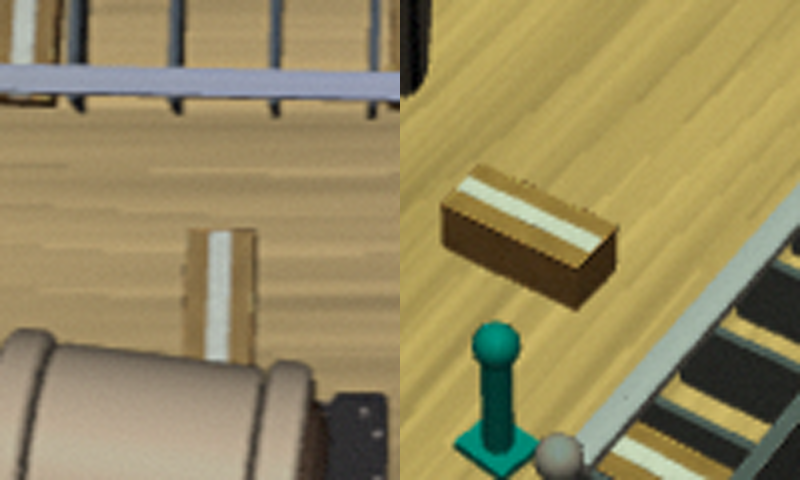

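Run:
```python
from h import *
np.set_printoptions(precision=4,suppress=True)
t=load('top3')
o=lambda x,y,z=.034:onz(t,230+(x-1.5)/4,180+(y-1.5)/4,z)
for p in((221,231),(213,359),(190,229),(256,229)): print(o(*p))
print('noses',o(176,112,.02),o(275,115,.02))
print('rail',o(226,68,.056),o(226,98,.056))
```

```text
[0.5569 0.0619 0.034 ]
[0.4832 0.0665 0.034 ]
[0.5582 0.0798 0.034 ]
[0.5579 0.0417 0.034 ]
noses [0.629  0.0892 0.02  ] [0.6268 0.031  0.02  ]
rail [0.6482 0.0576 0.056 ] [0.6308 0.0577 0.056 ]
```

The carton's far end is centred on the gap line (0.558, 0.061 vs 0.0617), with yaw about −3.5°. A flat push on the near end will square it up. Descending and pushing.

Emit:
move_arm(plan=[[[0, 0, -3, 0, 0, -0.1, 255], [0, 0, -6, 0, 0, -0.1, 255], [0, 0, -7.1, 0, 0, -0.1, 255], [0, 0, -7.1, 0, 0, -0.1, 255], [1, 0, -7.1, 0, 0, -0.1, 255], [2, 0, -7.1, 0, 0, -0.1, 255], [2.6, -0.1, -7.1, 0, 0, -0.1, 255], [3.2, -0.1, -7.1, 0, 0, -0.1, 255], [3.9, -0.1, -7.1, 0, 0, -0.1, 255], [4.6, -0.1, -7.1, 0, 0, -0.1, 255], [5.3, -0.1, -7.1, 0, 0, -0.1, 255], [6, -0.1, -7.1, 0, 0, -0.1, 255]]])

```text
time: 10.15
position: [0.4912, 0.0634, 0.0172]
ee_rot: [-180.0, 0.0, -1.5]
wrist_force: [-4.1, -0.4, 2.9]
grip_width: 0.0006
grasp_force: 1.6
```

Emit:
move_arm(plan=[[[0.6, 0, 0, 0, 0, 0, 255], [1.2, 0, 0, 0, 0, 0, 255], [1.8, 0, 0, 0, 0, 0, 255], [2.4, -0.1, 0, 0, 0, 0, 255], [2.8, -0.1, 0, 0, 0, 0, 255], [2.8, -0.1, 0, 0, 0, 0, 255]]])

```text
time: 10.65
position: [0.5203, 0.0622, 0.0173]
ee_rot: [180.0, -0.1, -1.5]
wrist_force: [0.6, 0.1, 0.2]
grip_width: 0.0003
grasp_force: 0.0
```

Run:
```python
from h import *
t=snap('top','top4');s=snap('scene','scene4');p=r.sense();print(p['position'],p['ee_rot'],p['wrist_force'])
b=cv2.resize(s['frame'][160:280,320:420],None,fx=4,fy=4,interpolation=cv2.INTER_CUBIC)[:,:,::-1]; a=cv2.resize(t['frame'][180:300,230:330],None,fx=4,fy=4,interpolation=cv2.INTER_CUBIC)[:,:,::-1]
cv2.imwrite('pics/c4.png',np.hstack([a,b]))
```

```text
[0.51941125 0.06231061 0.01717575] [ 1.79997823e+02 -7.34859561e-02 -1.52454556e+00] [-0.23662524  0.4588431  -0.30898204]
```

View pics/c4.png

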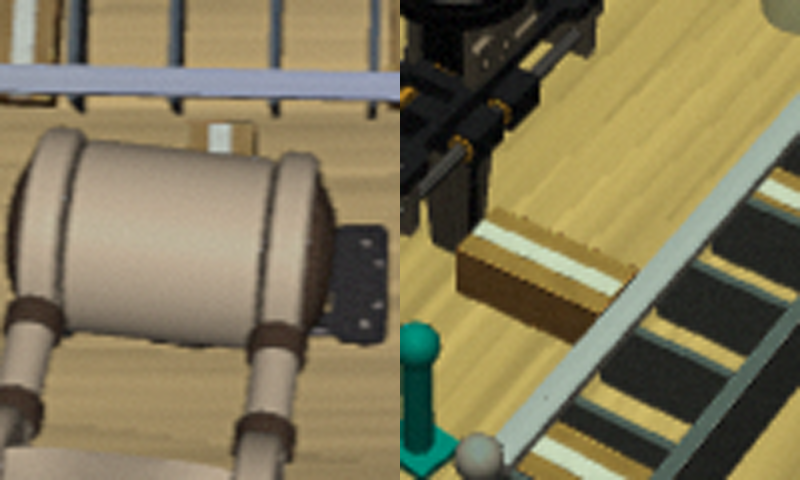

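The far end (top crop x 190–255, y≈123) sits centred before the gap (noses 176/275) and is square to it. Pushing in.

Emit:
move_arm(plan=[[[0.7, 0, 0, 0, 0, 0, 255], [1.4, 0, 0, 0, 0, 0, 255], [2.1, -0.1, 0, 0, 0, 0, 255], [2.8, -0.1, 0, 0, 0, 0, 255], [3.5, -0.1, 0, 0, 0, 0, 255], [4.2, -0.1, 0, 0, 0, 0, 255], [4.9, -0.1, 0, 0, 0, 0, 255], [5.6, -0.2, 0, 0, 0, 0, 255], [6.3, -0.2, 0, 0, 0, 0, 255], [7, -0.2, 0, 0, 0, 0, 255], [7.5, -0.2, 0, 0, 0, 0, 255], [7.5, -0.2, 0, 0, 0, 0, 255]]])

```text
time: 11.75
position: [0.5952, 0.0603, 0.0174]
ee_rot: [180.0, -0.1, -1.5]
wrist_force: [0.5, 0.8, 0.7]
grip_width: 0.0005
grasp_force: 0.0
```

Emit:
move_arm(plan=[[[0.3, 0, 0, 0, 0, 0, 255], [0.6, 0, 0, 0, 0, 0, 255], [0.8, 0, 0, 0, 0, 0, 255], [1, 0, 0, 0, 0, 0, 255], [1.1, 0, 0, 0, 0, 0, 255], [1.2, 0, 0, 0, 0, 0, 255], [1.2, 0, 0, 0, 0, 0, 255]]])

```text
time: 12.33
position: [0.6059, 0.0604, 0.0171]
ee_rot: [-180.0, -0.0, -1.5]
wrist_force: [-1.0, -0.5, 2.8]
grip_width: 0.0001
grasp_force: 1.0
```

Not yet against the wall (no force); continue slowly.

Emit:
move_arm(plan=[[[0.1, 0, 0, 0, 0, 0, 255], [0.2, 0, 0, 0, 0, 0, 255], [0.3, 0, 0, 0, 0, 0, 255], [0.4, 0, 0, 0, 0, 0, 255], [0.4, 0, 0, 0, 0, 0, 255]]])

```text
time: 12.75
position: [0.6097, 0.0604, 0.0171]
ee_rot: [180.0, 0.0, -1.5]
wrist_force: [-3.9, 0.1, 3.1]
grip_width: 0.0004
grasp_force: 1.7
```

Emit:
move_arm(plan=[[[0.1, 0, 0, 0, 0, 0, 255], [0.2, 0, 0, 0, 0, 0, 255], [0.3, 0, 0, 0, 0, 0, 255], [0.3, 0, 0, 0, 0, 0, 255]]])

```text
time: 13.08
position: [0.6098, 0.0604, 0.0171]
ee_rot: [180.0, 0.4, -1.5]
wrist_force: [-14.9, -0.3, 12.7]
grip_width: 0.0006
grasp_force: 7.1
```

Stopped hard at x = 0.610 (15 N, no more advance), so the carton is against the back wall as predicted. Drawing clear and up.

Emit:
move_arm(plan=[[[-0.5, 0, 0, 0, 0, 0, 255], [-2, 0, 0, 0, 0, 0, 255], [-5, 0, 0, 0, 0, 0, 255], [-8, 0, 2, 0, 0, 0, 255], [-12, 0, 5, 0, 0, 0, 255], [-16, 0, 9, 0, 0, 0, 255], [-20, 0, 12, 0, 0, 0, 255], [-24, 0, 15, 0, 0, 0, 255], [-26, 0, 16, 0, 0, 0, 255], [-26, 0, 16, 0, 0, 0, 255], [-26, 0, 16, 0, 0, 0, 255]]])

```text
time: 14.0
position: [0.3533, 0.0603, 0.18]
ee_rot: [179.9, -0.5, -1.5]
wrist_force: [0.4, -0.1, -0.5]
grip_width: 0.0002
grasp_force: 0.0
```

Run:
```python
from h import *
t=snap('top','top5');s=snap('scene','scene5');p=r.sense();print(p['position'],p['qd'],p['wrist_force'])
b=cv2.resize(s['frame'][160:280,320:420],None,fx=4,fy=4,interpolation=cv2.INTER_CUBIC)[:,:,::-1]; a=cv2.resize(t['frame'][140:260,230:330],None,fx=4,fy=4,interpolation=cv2.INTER_CUBIC)[:,:,::-1]
cv2.imwrite('pics/c5.png',np.hstack([a,b]))
```

```text
[0.35395644 0.0602201  0.17762748] [-0.08885999  3.48255004 -0.39609659  0.00391521 -0.01753985  0.08192455] [-0.18883928  1.00596425 -0.10702269]
```

View pics/c5.png

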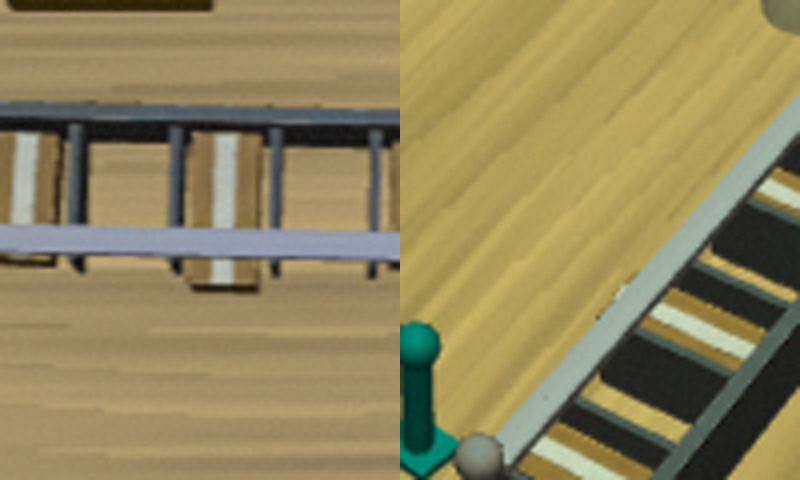

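The carton (top crop ~(225,210)) lies square in the third gap from the post, home against the wall with its near end slightly proud. The hand is clear.

```bash
python3 -c "from plant import r; print(r.sign_off())"
```

```text
the job is handed in; nothing more can be done
None
```

I ran the closed fingertip along the rail over the first three gaps from the grey post at the right end. Then I pushed the carton into the third gap until it stopped against the back wall, drew the hand clear and handed the job in; the sign-off gave no verdict.

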